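Strip a sample sieve for drying

TASK

Take the sample sieve apart to dry: lower it over the slim tablet vial until its ring stands on the counter and the vial has pushed the loose mesh disc up out of it, then lift the disc off the vial and lay it flat in the steel tray, and last lift the ring off over the vial and set it in the tray beside the disc, flat and right way up. Set things down rather than drop them, leave the vial standing, and do not disturb the bottle, the swab jar or the pan already in the tray.

Things in the scene. Friction and masses are not known exactly. Their poses are not given: they have to be found in the camera images.
- sieve_ring (a point): Centre (20 mm up) of the ring of the sieve. The ring is plain steel, 78 mm outside, 40 mm tall, bore 70 mm, open above and below but for an inner ledge at its foot (4 mm thick, opening 57 mm across) on which the mesh disc lies loose. z up; the black handle sticks out along this point's -x axis. Ring and handle together weigh about 0.18 kg.
- sieve_grip (a point): Point in the sieve's handle where it is best gripped: 85 mm from the ring's axis along -x and 31 mm above the ring's underside, same axes as sieve_ring. The handle is a bar 16 mm wide and 14 mm tall that ends 136 mm from the ring's axis, its underside 24 mm above the ring's underside.
- disc_centre (a point): Centre of the loose round mesh disc: steel rim with mesh across it, 66 mm in diameter, 10 mm thick, about 0.07 kg, flat both sides, z along its axis. It starts on the ledge inside the sieve's ring, 31 mm below the rim, where there is no room for fingers beside it.
- vial_top (a point): Centre of the top of the slim tablet vial that stands upright on the counter: amber, white flat cap, 95 mm tall, 42 mm across (cap 45 mm), about 0.3 kg, loose. It passes through the sieve's ledge with 6 mm all round and the mesh disc rests stably on its cap.
- tray: Low open steel tray, fixed to the counter, 246 mm along its x by 200 mm along its y, 22 mm tall, walls 4 mm thick; origin at the centre of its underside, inner floor about 4 mm above that.
- pan: Bystander: the sieve's round steel receiver pan, 80 mm across, 26 mm tall, open above, already standing in the tray in the half towards the tray's +y and +x; origin at the centre of its underside.
- bottle: Bystander: tall white bottle, 68 mm across, 190 mm tall, standing; origin at the centre of its underside.
- swabjar: Bystander: wide glass jar with a steel lid, 90 mm across, 120 mm tall with its knob; origin at the centre of its underside.

How it is judged:
On the way, in this order (a step that is already met when the one before it is completed fails the run):
1. the ring stands on the counter round the vial, and the mesh disc rests on the vial's cap, pushed up clear of the ring (height (world z) of sieve_ring below 0.026 m and angle between sieve_ring's own z axis and vertical below 0.12 rad and horizontal distance between sieve_ring and vial_top below 0.015 m and horizontal distance between disc_centre and vial_top below 0.022 m and z of disc_centre in the frame of sieve_ring above 0.06 m and angle between vial_top's own z axis and vertical below 0.1 rad), for 0.2 s.
2. the mesh disc lies flat in the tray while the ring still stands round the vial (x of disc_centre in the frame of tray between -0.092 and 0.092 m and y of disc_centre in the frame of tray between -0.069 and 0.069 m and height (world z) of disc_centre below 0.014 m and horizontal distance between sieve_ring and vial_top below 0.02 m and height (world z) of sieve_ring below 0.026 m), for 0.1 s.
At the end, for the whole second after the job is handed in: The mesh disc and the sieve's ring both lie flat (within 7 degrees) and still on the floor of the steel tray, ring and disc wholly inside its walls (the handle may overhang the rim), side by side and not one in or on the other, the ring right way up; the vial stands upright on the counter (x of disc_centre in the frame of tray between -0.092 and 0.092 m and y of disc_centre in the frame of tray between -0.069 and 0.069 m and height (world z) of disc_centre below 0.014 m and (angle between disc_centre's own z axis and vertical below 0.12 rad or angle between disc_centre's own z axis and vertical above 3.02 rad) and x of sieve_ring in the frame of tray between -0.086 and 0.086 m and y of sieve_ring in the frame of tray between -0.062 and 0.062 m and height (world z) of sieve_ring below 0.03 m and angle between sieve_ring's own z axis and vertical below 0.12 rad and horizontal distance between disc_centre and sieve_ring above 0.068 m and linear speed of each of disc, sieve below 0.02 m/s and angle between vial_top's own z axis and vertical below 0.1 rad and height (world z) of vial_top above 0.09 m); the robot touches nothing.
It fails at once if the bottle, the swab jar or the pan is moved by more than 30 mm or tipped (distance of any of bottle, swabjar, pan from where it was at the start of the episode above 0.03 m or angle between any of bottle, swabjar, pan's own z axis and vertical above 0.3 rad).
It fails at once if the vial is knocked over (angle between vial_top's own z axis and vertical above 0.5 rad).
It fails at once if the disc is dropped (falls freely by more than about 30 mm) (linear speed of disc above 0.77 m/s and contact force between disc and anything else below 0.001 N).
It fails at once if the sieve's ring is dropped (falls freely by more than about 30 mm) (linear speed of sieve above 0.77 m/s and contact force between sieve and anything else below 0.001 N).
It also fails if it takes over 72 s, if anything falls off the work surface, if the arm or the gripper's body presses on something with over 40 N, if the wrist force passes 120 N, or if a joint passes its speed limit or range.

ROBOT

A 7-joint arm with a two-finger parallel gripper is mounted at the origin on the work surface. World frame = base frame: x ahead of the robot, y to its left, z up, the work surface at z = 0. Lengths are in m, angles in rad, forces in N, time in s.
With the tool pointing down it reaches from about 0.425 to 0.875 m from the base axis. Payload 8.4 kg.
Tool frame: the origin (TCP) lies midway between the tips of the shut fingers; the grasp point (between the pads) lies 19 mm behind it (arm.grip_depth is the distance from the TCP to the grasp point, in m); z points along the fingers, y is the line along which they close (so a half turn about z gives the same grasp; the last joint's range is limited). The gripper opens to 85 mm and grips with 20 to 120 N. Pads are 22 mm wide; open, the fingers measure 114 mm over their backs; the gripper's body (76 mm by 85 mm) begins 54 mm behind the grasp point. The pads swing forward as they close: fully open they stand 13 mm farther back than shut.
Start: joints at [1.026, 0.333, 0.04, 1.465, -0.013, 1.343, -0.059], TCP at [0.28, -0.586, 0.231] pointing down, gripper open.
Joint ranges: [-2.58, 2.58], [-0.38, 2.09], [-1.3, 1.39], [0.25, 2.4], [-1.5, 4.64], [0.08, 2.09], [-2.65, 2.65]. Speed limits (rad/s): [2.22, 2.22, 2.79, 2.79, 3.14, 3.14, 3.14].

INTERFACE

Orientations are given as a rotation vector (axis times angle).
In Python, from cell import arm, get_image, calibration, outline_of, pinpoint gives the robot as it stands.
- The arm moves only by the tool move_arm, never from a script. Its argument "series" is a list of rows, each a list of 7 numbers: the shift along the tool's x, y, z in units of 25 mm (1.0 is 25 mm), then the turn, a rotation vector about the tool's x, y, z in rad, then the closure, from -1 (fully open) to 1 (shut), so that 0 is half open. In form: [[dx, dy, dz, wx, wy, wz, jaw], ...]. A call has 1 to 8 rows; each row shifts and turns the commanded pose from where the row before left it, along the tool's axes as they then stand; what a row does not reach is not made up. A row lasts 1/12 s, in which the tool goes at most 41.7 mm and 7.16 degrees, less where a joint would pass 70% of its speed; a pose out of reach is approached as far as the arm can. A call is refused whole if a number of a shift passes 1 or a number of a turn 0.125, either way. A call with a gripper value outside its range is refused whole. The fingers move at their own pace and stop on an object; "squeeze" is the grip in N (left out, the last holds). Time passes only in rows, so rows that do not move let the fingers close. It gives the time, the measured TCP pose, the force, the opening and the grip force at its end, in the units of the state.
- arm.get_state(): the state, without advancing time (a new reading comes with each control period).
- get_image(name): name is "scene" or "top"; returns the picture (384x512x3 uint8, red, green, blue); there is no depth.
- calibration(name): a dict with "intrinsics" (3x3 intrinsics, pixels), "rvec" (rotation vector, rad) and "tvec" (3), from world to camera coordinates, as OpenCV has them. Camera axes: x right, y down, z forward; pixel columns grow to the right and rows downward; lengths in m; the calibration is good to about 2 mm. A picture is of the moment at which its call begins. calibration takes no time and is no camera call.
- arm.finish_job(): hands the job in; it is judged then, once.
Trained networks look in the newest picture that a camera, given by its name, has taken for a name from the list of things; names that differ only in an ending like _2 or _b are one class to them, and where a whole thing is asked for, a point or a joint stands for the part that bears it (a point fixed in the world has none). Each returns a list of dicts, best first, with "conf" (0 to 1); they miss things now and then, are a little off and sometimes report something else, mostly with a low value. They report only what shows in the picture. A call takes as long as a camera call.
- outline_of(query, camera): "pixels" (384x512 bool, what is visible of it) and "box" ([centre column, centre row, width, height] in pixels, round what is visible of it).
- pinpoint(query, camera): "xy" ([column, row] in pixels: a listed point, or the origin of a listed thing).
The state is a dict: "time_s": time; "qpos": joint angles; "joint_vel": joint speeds; "effort": joint torques, N m; "position": TCP position; "eef_rot": TCP orientation; "ft_force": force on the tool from outside, world axes, zero at the start; "ft_torque": the same for the moment, N m; "gripper_width": opening from 0.0 (shut) to 1.0 (fully open); "finger_force": force on a finger pad.
Only numpy, scipy, OpenCV 4.12 (cv2) and the standard library are available. Lean on these libraries where they do the work, as an engineer would, in place of code of your own. Each camera call takes 0.05 s, during which the arm holds its last target. There are 200 camera calls.

## Working session

There is one attempt and no reset: what is moved stays moved. The work goes in short steps, Python scripts to look and compute and a tool call to move; the robot and the scene stay as the last step left them, time stands still between calls to the robot, and variables do not carry over. Pictures are saved under pics/ and viewed, at most 10 in all, crops included, and the job is handed in when it is done.

Besides the shell and the picture viewer there is one more tool, called after "Call:" as name(argument=value, ...), one argument or row to a line, values as JSON. move_arm: Moves the arm, as the interface text tells. Its arguments: {"type":"object","properties":{"series":{"type":"array","items":{"type":"array","items":{"type":"number"}}},"squeeze":{"type":"number"}},"required":["series"]}

```bash
mkdir -p pics; ls; cat > h.py <<'E'
from cell import arm, get_image, calibration, outline_of, pinpoint
import numpy as np, cv2
from scipy.spatial.transform import Rotation as R
def ray(uv,cam):
    c=calibration(cam);K=np.array(c["intrinsics"],float);Rm=cv2.Rodrigues(np.array(c["rvec"],float))[0];t=np.array(c["tvec"],float).ravel()
    d=Rm.T@np.linalg.inv(K)@np.array([uv[0],uv[1],1.]);return -Rm.T@t,d
def atz(uv,cam,z):
    o,d=ray(uv,cam);return o+d*(z-o[2])/d[2]
def proj(p,cam):
    c=calibration(cam);return cv2.projectPoints(np.array(p,float).reshape(-1,1,3),np.array(c["rvec"],float),np.array(c["tvec"],float),np.array(c["intrinsics"],float),None)[0].reshape(-1,2)
def tri(a,b):
    (o1,d1),(o2,d2)=ray(a,"top"),ray(b,"scene")
    s=np.linalg.lstsq(np.c_[d1,-d2],o2-o1,rcond=None)[0]
    p,q=o1+s[0]*d1,o2+s[1]*d2
    return (p+q)/2,np.linalg.norm(p-q)
def save(cam,name):
    im=get_image(cam);cv2.imwrite(f"pics/{name}.png",im[:,:,::-1]);return im
E
python3 - <<'E'
from h import *
a=save("top","top0");b=save("scene","scene0")
cv2.imwrite("pics/a0.png",np.vstack([a,b])[:,:,::-1])
for c in("top","scene"):print(c,ray((256,192),c))
for q in["sieve_ring","sieve_grip","disc_centre","vial_top","tray","pan","bottle","swabjar"]:
    r={}
    for c in("top","scene"):
        l=pinpoint(q,c);r[c]=l[0]["xy"] if l else None
        print(q,c,[(np.round(x["xy"]),round(x["conf"],2)) for x in l[:2]])
    if r["top"] is not None and r["scene"] is not None: print("   ",*[np.round(x,4) for x in tri(r["top"],r["scene"])])
s=arm.get_state();print(s["position"],s["eef_rot"],s["time_s"],s["gripper_width"])
E
```

```text
pics
top (array([0.48110509, 0.02870892, 1.31917816]), array([ 0.08936656, -0.00949809, -0.99618711]))
scene (array([0.99793286, 0.57986532, 0.54352721]), array([-0.49914904, -0.65959885, -0.56215183]))
sieve_ring top [(array([162., 229.]), 0.66)]
sieve_ring scene [(array([372., 251.]), 0.57)]
    [0.4811 0.286  0.0191] 0.0141
sieve_grip top [(array([141., 208.]), 0.9), (array([349., 211.]), 0.4)]
sieve_grip scene [(array([205., 231.]), 0.7), (array([373., 278.]), 0.61)]
    [0.6682 0.2426 0.1826] 0.2928
disc_centre top [(array([159., 229.]), 0.94)]
disc_centre scene [(array([368., 257.]), 0.53), (array([368., 250.]), 0.28)]
    [0.4839 0.2911 0.0069] 0.001
vial_top top [(array([272., 200.]), 0.78)]
vial_top scene [(array([246., 168.]), 0.56)]
    [ 0.5693 -0.025   0.1117] 0.0011
tray top [(array([361., 229.]), 0.58)]
tray scene [(array([216., 158.]), 0.68)]
    [ 0.4989 -0.2902  0.0014] 0.004
pan top [(array([348., 210.]), 0.62)]
pan scene [(array([207., 166.]), 0.72)]
    [ 0.5529 -0.2514  0.0078] 0.0016
bottle top [(array([263., 159.]), 0.7)]
bottle scene [(array([208., 230.]), 0.6), (array([367., 250.]), 0.44)]
    [ 0.6987 -0.0026 -0.0018] 0.0057
swabjar top []
swabjar scene [(array([286., 190.]), 0.88), (array([246., 170.]), 0.63)]
[ 0.28025896 -0.58645773  0.23133536] [3.06384821e+00 6.94440422e-01 1.26307023e-05] 0.9 1.0031577700780503
```

```bash
python3 -c "
from scipy.spatial.transform import Rotation as R
print(1)"
```

```text
1
```

View pics/top0.png

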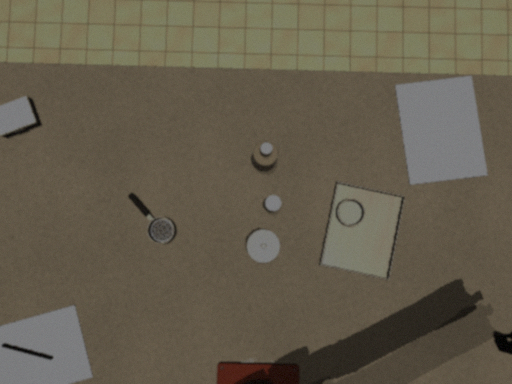

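View pics/scene0.png

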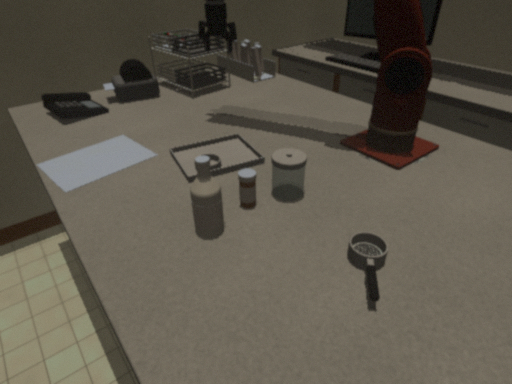

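The top view shows the sieve at (162,230) with its handle running to (132,196). It also shows the vial cap at (273,204), bottle at (264,155), jar at (263,246), the tray with corners (337,184), (403,197), (387,277) and (321,264), and the pan at (349,212). The scene view agrees with this.

```bash
python3 - <<'E'
from h import *
get_image("top")
for q in["sieve_ring","vial_top","tray","pan","bottle","swabjar","disc_centre"]:
    l=outline_of(q,"top")
    for x in l[:1]:
        m=x["pixels"].astype(np.uint8);c=max(cv2.findContours(m,0,2)[0],key=cv2.contourArea)
        print(q,round(x["conf"],2),np.round(x["box"],1),m.sum(),"minrect",[np.round(v,1) for v in cv2.minAreaRect(c)],"circ",[np.round(v,1) for v in cv2.minEnclosingCircle(c)])
        if q=="tray":
            b=cv2.boxPoints(cv2.minAreaRect(c));print([np.round(atz(p,"top",0.022)[:2],4) for p in b])
im=get_image("top")
z=[("sieve",im[180:255,115:190]),("tray",im[175:285,310:415]),("mid",im[135:270,235:300])]
cv2.imwrite("pics/c.png",np.hstack([cv2.resize(v,(266*1,480),interpolation=cv2.INTER_CUBIC) if 0 else cv2.resize(v,None,fx=480/v.shape[0]*.55,fy=480/v.shape[0]*.55,interpolation=cv2.INTER_CUBIC)[:260] for _,v in z])[:,:,::-1])
print("scale",np.linalg.norm(atz((162,229),"top",.04)-atz((172,229),"top",.04))/10)
print("vial.095",atz((272.5,203.7),"top",.095))
E
```

```text
sieve_ring 0.6 [152.4 218.8  48.4  52.3] 496 minrect [array([148.1, 220.6]), array([61.4, 28.9]), np.float64(34.0)] circ [array([150.5, 216.5]), np.float64(31.2)]
vial_top 0.6 [275.2 202.6  18.7  18.6] 245 minrect [array([273. , 202.5]), array([17., 16.]), np.float64(90.0)] circ [array([272.8, 202.8]), np.float64(9.1)]
tray 0.66 [362.9 230.3  87.   98.2] 5480 minrect [array([362.5, 229.3]), array([72. , 87.1]), np.float64(11.8)] circ [array([363. , 229.5]), np.float64(54.6)]
[array([ 0.3959, -0.1659]), array([ 0.6402, -0.2129]), array([ 0.6033, -0.4156]), array([ 0.3599, -0.366 ])]
pan 0.68 [352.9 211.6  31.3  27. ] 665 minrect [array([350.5, 211.5]), array([27., 29.]), np.float64(90.0)] circ [array([350.6, 211.4]), np.float64(14.8)]
bottle 0.83 [264.2 156.4  27.5  31.4] 652 minrect [array([264.5, 155.2]), array([25., 31.]), np.float64(18.4)] circ [array([265.5, 155.6]), np.float64(15.6)]
swabjar 0.77 [263.5 246.9  34.8  35.7] 936 minrect [array([263.5, 246. ]), array([34., 33.]), np.float64(90.0)] circ [array([263.3, 245.8]), np.float64(17.4)]
disc_centre 0.81 [161.3 230.6  28.6  20. ] 417 minrect [array([162., 229.]), array([22., 22.]), np.float64(90.0)] circ [array([162.3, 229.3]), np.float64(11.8)]
scale 0.002805232706600813
vial.095 [ 0.56043083 -0.02829391  0.095     ]
```

```bash
python3 - <<'E'
from h import *
im=get_image("top")
c=atz((162.3,229.3),"top",.014);print("disc/ring xy",c)
g=im.max(2).astype(int)
ys,xs=np.mgrid[185:225,120:158];m=g[185:225,120:158]<45
p=np.c_[xs[m],ys[m]];P=np.array([atz(q,"top",.034) for q in p]);
v=cv2.fitLine(P[:,:2].astype(np.float32),cv2.DIST_HUBER,0,.01,.01).ravel();d=v[:2]*np.sign(v[0])
r=(P[:,:2]-c[:2]);print(len(p),"dir",np.arctan2(d[1],d[0]),"max r",(r@d).max(),(r@d).min(),"offset",np.cross(d,v[2:]-c[:2]), "from ctr",np.arctan2(*(P[:,:2].mean(0)-c[:2])[::-1]))
cor=np.array([[.3959,-.1659],[.6402,-.2129],[.6033,-.4156],[.3599,-.366]]);tc=cor.mean(0)
ty=np.mean([np.arctan2(*(cor[1]-cor[0])[::-1]),np.arctan2(*(cor[2]-cor[3])[::-1])]);print("tray",tc,ty)
print("pinpoint tray z0",atz((361,229),"top",.0))
pan=atz((350,211.5),"top",.03)[:2];Rt=np.array([[np.cos(ty),np.sin(ty)],[-np.sin(ty),np.cos(ty)]]);print("pan",pan,Rt@(pan-tc))
print("jar",atz((263.3,245.8),"top",.1),"vial",atz((272.9,202.9),"top",.095),"bottle cap",atz((266,149),"top",.19))
cv2.imwrite("pics/c2.png",cv2.resize(np.hstack([im[180:255,115:190],im[165:240,240:315]]),None,fx=5,fy=5,interpolation=cv2.INTER_CUBIC)[:,:,::-1])
E
```

```text
disc/ring xy [0.48383711 0.28174    0.014     ]
153 dir 0.7645742 max r 0.13364392321966248 0.05890697633279616 offset -0.0012109348736309977 from ctr 0.751839860486282
tray [ 0.499825 -0.2901  ] -0.195545755644451
pinpoint tray z0 [ 0.49995615 -0.29090531  0.        ]
pan [ 0.54831349 -0.25189727] [0.04014152 0.04689606]
jar [ 0.44684179 -0.00612519  0.1       ] vial [ 0.56262247 -0.02932284  0.095     ] bottle cap [ 0.69137891 -0.00435207  0.19      ]<stdin>:8: DeprecationWarning: Arrays of 2-dimensional vectors are deprecated. Use arrays of 3-dimensional vectors instead. (deprecated in NumPy 2.0)
```

View pics/c2.png

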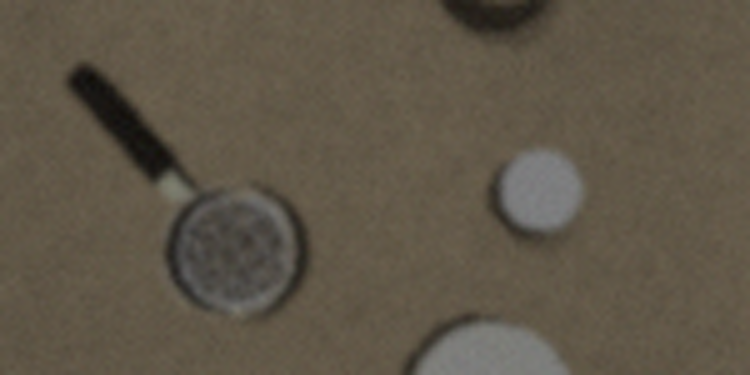

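The crop puts the ring centre at px (162.4, 230) and the vial cap at px (273, 203). Both match the network results. I'm moving out to a point above the handle.

Call:
move_arm(
  series=[
    [1,-0.9,0,0,0,0,-1],
    [1,-0.9,0,0,0,0,-1],
    [1,-0.9,0,0,0,0,-1],
    [1,-0.9,0,0,0,0,-1],
    [1,-0.9,0,0,0,0,-1],
    [1,-0.9,0,0,0,0,-1],
    [1,-0.9,0,0,0,0,-1],
    [1,-0.9,0,0,0,0,-1],
  ],
)

```text
time_s: 2.07
position: [0.3835, -0.3363, 0.2315]
eef_rot: [3.063, 0.694, 0.0]
ft_force: [1.0, -0.0, 0.4]
gripper_width: 1.0
finger_force: 0.0
```

Call:
move_arm(
  series=[
    [1,-0.9,0,0,0,0,-1],
    [1,-0.9,0,0,0,0,-1],
    [1,-0.9,0,0,0,0,-1],
    [1,-0.9,0,0,0,0,-1],
    [1,-0.9,0,0,0,0,-1],
    [1,-0.9,0,0,0,0,-1],
    [1,-0.9,0,0,0,0,-1],
    [1,-0.9,0,0,0,0,-1],
  ],
)

```text
time_s: 2.73
position: [0.4863, -0.0876, 0.2317]
eef_rot: [3.063, 0.694, 0.001]
ft_force: [0.9, 0.0, -0.1]
gripper_width: 0.998
finger_force: 0.0
```

Call:
move_arm(
  series=[
    [0.64,-0.96,0,0,0,0,-1],
    [0.64,-0.96,0,0,0,0,-1],
    [0.64,-0.96,0,0,0,0,-1],
    [0.64,-0.96,0,0,0,0,-1],
    [0.64,-0.96,0,0,0,0,-1],
    [0.64,-0.96,0,0,0,0,-1],
    [0.64,-0.96,0,0,0,0,-1],
    [0.64,-0.96,0,0,0,0,-1],
  ],
)

```text
time_s: 3.4
position: [0.5187, 0.1406, 0.2316]
eef_rot: [3.064, 0.694, 0.001]
ft_force: [0.2, 0.2, 0.3]
gripper_width: 0.999
finger_force: 0.0
```

Call:
move_arm(
  series=[
    [0.64,-0.96,0,0,0,0,-1],
    [0.64,-0.96,0,0,0,0,-1],
    [0.64,-0.96,0,0,0,0,-1],
    [0.64,-0.96,0,0,0,0,-1],
    [0.64,-0.96,0,0,0,0,-1],
    [0.64,-0.96,0,0,0,0,-1],
    [0.64,-0.96,0,0,0,0,-1],
    [0,0,0,0,0,0,-1],
  ],
)

```text
time_s: 4.07
position: [0.5455, 0.3453, 0.2309]
eef_rot: [-3.058, -0.703, 0.001]
ft_force: [-2.3, 0.6, -0.1]
gripper_width: 1.002
finger_force: 0.0
```

Call:
move_arm(
  series=[
    [0,0,0.2,0,0,-0.125,-1],
    [0,0,0.2,0,0,-0.125,-1],
    [0,0,0.2,0,0,-0.125,-1],
    [0,0,0.2,0,0,-0.125,-1],
    [0,0,0.2,0,0,-0.125,-1],
    [0,0,0.2,0,0,-0.125,-1],
    [0,0,0.2,0,0,-0.125,-1],
    [0,0,0.2,0,0,-0.125,-1],
  ],
)

```text
time_s: 4.73
position: [0.5474, 0.3387, 0.1911]
eef_rot: [2.35, 2.085, 0.0]
ft_force: [-0.3, -0.1, -0.2]
gripper_width: 0.999
finger_force: 0.0
```

Call:
move_arm(
  series=[
    [0,0,0.2,0,0,-0.125,-1],
    [0,0,0.2,0,0,-0.125,-1],
    [0,0,0.2,0,0,-0.125,-1],
    [0,0,0.2,0,0,-0.125,-1],
    [0,0,0.2,0,0,-0.125,-1],
    [0,0,0.2,0,0,-0.125,-1],
    [0,0,0.2,0,0,-0.125,-1],
    [0,0,0.2,0,0,-0.125,-1],
  ],
)

```text
time_s: 5.4
position: [0.5475, 0.3387, 0.1511]
eef_rot: [1.063, 2.956, -0.0]
ft_force: [0.3, 0.2, -0.3]
gripper_width: 1.0
finger_force: 0.0
```

Call:
move_arm(
  series=[
    [0,0,0.2,0,0,-0.125,-1],
    [0,0,0.2,0,0,-0.125,-1],
    [0,0,0.2,0,0,-0.125,-1],
    [0,0,0.2,0,0,-0.125,-1],
    [0,0,0.2,0,0,-0.125,-1],
    [0,0,0.2,0,0,-0.125,-1],
    [0,0,0.2,0,0,-0.125,-1],
    [0,0,0.2,0,0,-0.125,-1],
  ],
)

```text
time_s: 6.07
position: [0.5476, 0.3386, 0.111]
eef_rot: [-0.485, 3.104, -0.001]
ft_force: [0.6, 0.2, 0.0]
gripper_width: 0.997
finger_force: 0.0
```

Call:
move_arm(
  series=[
    [0,0,0.2,0,0,-0.125,-1],
    [0,0,0.2,0,0,-0.125,-1],
    [0,0,0.2,0,0,-0.125,-1],
    [0,0,0.2,0,0,-0.075,-1],
    [0,0,0,0,0,0,-1],
  ],
)

```text
time_s: 6.48
position: [0.5472, 0.3382, 0.0901]
eef_rot: [1.16, -2.918, 0.001]
ft_force: [0.6, -0.7, -0.3]
gripper_width: 0.999
finger_force: 0.0
```

```bash
cat >> h.py <<'E'
def go(target,dyaw_to=None):
    s=arm.get_state();M=R.from_rotvec(s["eef_rot"]).as_matrix();p=np.array(s["position"])
    yaw=np.arctan2(M[1,0],M[0,0])
    print("t",round(s["time_s"],1),"pos",p.round(4),"yaw",round(yaw,3),"j7",round(s["qpos"][6],2),"w",round(s["gripper_width"],3),"tool-units",(M.T@(np.array(target)-p)/.025).round(2))
    if dyaw_to is not None:print("wz total",-(dyaw_to-yaw))
E
python3 - <<'E'
from h import *
go([.546,.340,.012],.755+np.pi-2*np.pi)
save("top","t1");save("scene","s1")
E
```

```text
t 6.5 pos [0.5472 0.3382 0.0901] yaw -2.385 j7 1.2 w 0.999 tool-units [-0.02  0.09  3.12]
wz total 0.002058401612256233
```

View pics/s1.png

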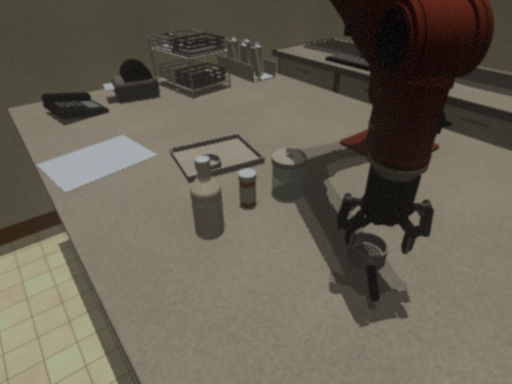

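The picture shows the gripper over the handle, near px (370,250), with the jaws straddling it. I'm descending and gripping.

Call:
move_arm(
  series=[
    [0,0.09,0.4,0,0,0,-1],
    [0,0,0.4,0,0,0,-1],
    [0,0,0.4,0,0,0,-1],
    [0,0,0.4,0,0,0,-1],
    [0,0,0.4,0,0,0,-1],
    [0,0,0.4,0,0,0,-1],
    [0,0,0.4,0,0,0,-1],
    [0,0,0.35,0,0,0,-1],
  ],
  squeeze=80,
)

```text
time_s: 7.25
position: [0.5455, 0.3406, 0.0112]
eef_rot: [1.157, -2.92, 0.0]
ft_force: [0.4, 0.2, -0.2]
gripper_width: 0.994
finger_force: 0.0
```

Call:
move_arm(
  series=[
    [0,0,0,0,0,0,1],
    [0,0,0,0,0,0,1],
    [0,0,0,0,0,0,1],
    [0,0,0,0,0,0,1],
    [0,0,0,0,0,0,1],
    [0,0,0,0,0,0,1],
    [0,0,0,0,0,0,1],
    [0,0,0,0,0,0,1],
  ],
)

```text
time_s: 7.92
position: [0.5459, 0.341, 0.0132]
eef_rot: [-1.156, 2.92, 0.0]
ft_force: [-0.2, 0.6, 4.2]
gripper_width: 0.172
finger_force: 77.9
```

Call:
move_arm(
  series=[
    [0,0,0,0,0,0,1],
    [0,0,0,0,0,0,1],
    [0,0,0,0,0,0,1],
    [0,0,-0.3,0,0,0,1],
    [0,0,-0.3,0,0,0,1],
    [0,0,-0.3,0,0,0,1],
    [0,0,-0.1,0,0,0,1],
    [0,0,0,0,0,0,1],
  ],
)

```text
time_s: 8.58
position: [0.5461, 0.341, 0.0386]
eef_rot: [-1.156, 2.92, 0.0]
ft_force: [-0.5, 0.2, -2.6]
gripper_width: 0.171
finger_force: 78.0
```

```bash
python3 - <<'E'
from h import *
go([.546,.340,.012]);print(arm.get_state()["ft_torque"],arm.get_state()["finger_force"])
a=save("top","t2");b=save("scene","s2")
cv2.imwrite("pics/c3.png",np.hstack([cv2.resize(a[180:260,110:200],(450,400)),cv2.resize(b[215:305,325:415],(350,350))[:, :] if 0 else cv2.resize(b[220:300,335:405],(350,400))])[:,:,::-1])
E
```

```text
t 8.6 pos [0.5461 0.341  0.0386] yaw -2.388 j7 1.16 w 0.171 tool-units [ 0.03 -0.03  1.06]
[ 0.1687978  -0.16644149  0.01340584] 77.97090768814087
```

View pics/c3.png

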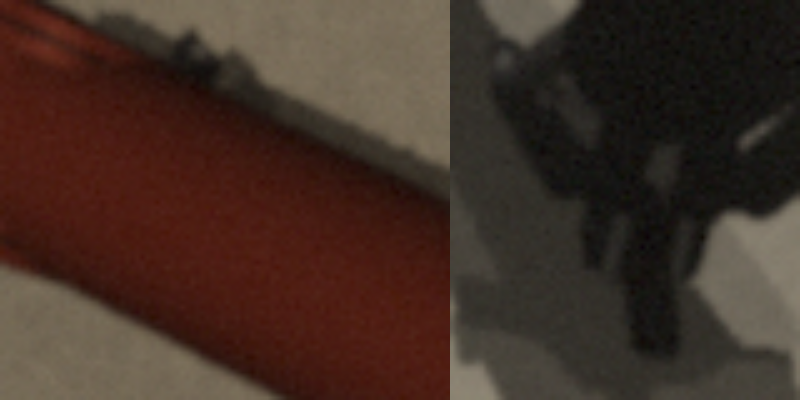

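The sieve is held: 78 N of grip, about 2.6 N of weight and a matching opening. The arm hides the ring in the top view. I'm lifting and turning the handle towards -y.

Call:
move_arm(
  series=[
    [0,0,-0.5,0,0,0.04,1],
    [0,0,-0.5,0,0,0.08,1],
    [0,0,-0.3,0,0,0.12,1],
    [0,0,-0.3,0,0,0.12,1],
    [0,0,-0.3,0,0,0.12,1],
    [0,0,-0.3,0,0,0.12,1],
    [0,0,-0.3,0,0,0.12,1],
    [0,0,-0.3,0,0,0.12,1],
  ],
)

```text
time_s: 9.35
position: [0.5454, 0.3405, 0.1074]
eef_rot: [-0.144, -3.138, 0.001]
ft_force: [0.6, 0.2, -2.9]
gripper_width: 0.172
finger_force: 78.0
```

Call:
move_arm(
  series=[
    [0,0,-0.3,0,0,0.12,1],
    [0,0,-0.3,0,0,0.12,1],
    [0,0,-0.3,0,0,0.12,1],
    [0,0,-0.3,0,0,0.12,1],
    [0,0,-0.3,0,0,0.12,1],
    [0,0,-0.3,0,0,0.12,1],
    [0,0,-0.3,0,0,0.12,1],
    [0,0,-0.3,0,0,0.12,1],
  ],
)

```text
time_s: 10.02
position: [0.5453, 0.3404, 0.1673]
eef_rot: [-1.576, -2.717, 0.002]
ft_force: [0.5, -0.6, -3.0]
gripper_width: 0.17
finger_force: 78.0
```

Call:
move_arm(
  series=[
    [0,0,-0.3,0,0,0.12,1],
    [0,0,-0.3,0,0,0.12,1],
    [0,0,-0.3,0,0,0.12,1],
    [0,0,-0.3,0,0,0.12,1],
    [0,0,0,0,0,0.12,1],
    [0,0,0,0,0,0.08,1],
    [0,0,0,0,0,0.04,1],
    [0,0,0,0,0,0,1],
  ],
)

```text
time_s: 10.68
position: [0.5453, 0.3405, 0.197]
eef_rot: [2.429, 1.993, -0.002]
ft_force: [-0.1, 0.1, -2.8]
gripper_width: 0.166
finger_force: 78.1
```

```bash
python3 - <<'E'
from h import *
go([.5454,-.113,.2],1.375);print(arm.get_state()["ft_torque"],arm.get_state()["finger_force"])
E
```

```text
t 10.7 pos [0.5453 0.3405 0.197 ] yaw 1.374 j7 -1.06 w 0.166 tool-units [-17.79   3.55  -0.1 ]
wz total -0.0008299568680705249
[-0.24817341  0.08007661 -0.00416862] 78.10369849205017
```

Call:
move_arm(
  series=[
    [-0.5,0.1,0,0,0,0,1],
    [-0.95,0.19,0,0,0,0,1],
    [-0.95,0.19,0,0,0,0,1],
    [-0.95,0.19,0,0,0,0,1],
    [-0.95,0.19,0,0,0,0,1],
    [-0.95,0.19,0,0,0,0,1],
    [-0.95,0.19,0,0,0,0,1],
    [-0.95,0.19,0,0,0,0,1],
  ],
)

```text
time_s: 11.35
position: [0.5457, 0.1564, 0.1972]
eef_rot: [2.426, 1.996, -0.001]
ft_force: [1.2, 0.1, -3.5]
gripper_width: 0.169
finger_force: 78.1
```

Call:
move_arm(
  series=[
    [-0.95,0.19,0,0,0,0,1],
    [-0.95,0.19,0,0,0,0,1],
    [-0.95,0.19,0,0,0,0,1],
    [-0.95,0.19,0,0,0,0,1],
    [-0.95,0.19,0,0,0,0,1],
    [-0.95,0.19,0,0,0,0,1],
    [-0.95,0.19,0,0,0,0,1],
    [-0.95,0.19,0,0,0,0,1],
  ],
)

```text
time_s: 12.02
position: [0.5458, -0.0372, 0.1973]
eef_rot: [-2.426, -1.996, 0.001]
ft_force: [-0.5, 1.0, -3.2]
gripper_width: 0.171
finger_force: 78.1
```

Call:
move_arm(
  series=[
    [-0.95,0.19,0,0,0,0,1],
    [-0.95,0.19,0,0,0,0,1],
    [-0.7,0.13,0,0,0,0,1],
    [-0.44,0.09,0,0,0,0,1],
    [0,0,0,0,0,0,1],
    [0,0,0,0,0,0,1],
  ],
)

```text
time_s: 12.52
position: [0.5463, -0.1127, 0.1973]
eef_rot: [-2.427, -1.994, -0.0]
ft_force: [0.9, 0.3, -2.8]
gripper_width: 0.168
finger_force: 78.1
```

```bash
python3 - <<'E'
from h import *
go([.5454,-.113,.2],1.375)
a=save("top","t3");b=save("scene","s3")
for q in["sieve_ring","disc_centre","vial_top"]:
    l,m=pinpoint(q,"top"),pinpoint(q,"scene")
    print(q,[(np.round(x["xy"],1),round(x["conf"],2)) for x in l[:2]],[(np.round(x["xy"],1),round(x["conf"],2)) for x in m[:2]], tri(l[0]["xy"],m[0]["xy"]) if l and m else "")
cv2.imwrite("pics/c4.png",np.hstack([cv2.resize(a[150:250,230:330],(400,400)),cv2.resize(b[110:230,180:300],(400,400))])[:,:,::-1])
E
```

```text
t 12.5 pos [ 0.5463 -0.1127  0.1973] yaw 1.376 j7 -0.19 w 0.168 tool-units [-0.02 -0.03 -0.11]
wz total 0.0007088326776709675
sieve_ring [(array([276. , 201.3]), 0.75)] [(array([247. , 133.3]), 0.94)] (array([ 0.55959295, -0.03174648,  0.19743626]), np.float64(0.0009555809809673585))
disc_centre [(array([277.2, 202.2]), 0.67)] [(array([216.5, 156. ]), 0.4), (array([247., 135.]), 0.35)] (array([ 0.59099557, -0.05716903,  0.13664749]), np.float64(0.06872691607890741))
vial_top [] [(array([245.8, 169.4]), 0.76), (array([249.3, 136.2]), 0.59)]
```

View pics/c4.png

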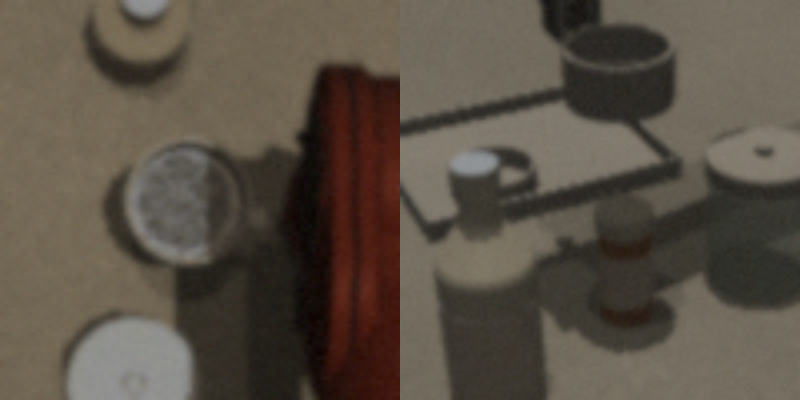

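The ring (rim at top px ≈(275.3,200.2), scene column ≈245.4) hangs level, almost exactly over the vial (scene column ≈247). I'll check the offset numerically.

```bash
python3 - <<'E'
from h import *
print("ring top",atz((275.2,200.2),"top",.225), "net",atz((276,201.3),"top",.205))
print("vial top",atz((272.9,202.95),"top",.095))
for p in [[.5626,-.0293,.095],[.5628,-.0288,.225],[.5628,-.0288,.205]]:print(proj(p,"scene"),proj(p,"top"))
b=outline_of("vial_top","scene");print([(x["box"],x["conf"]) for x in b[:2]])
b=outline_of("sieve_ring","scene");print([(x["box"],x["conf"]) for x in b[:2]])
E
```

```text
ring top [ 0.56064188 -0.02855808  0.225     ] net [ 0.55943914 -0.03163217  0.205     ]
vial top [ 0.56248727 -0.02932599  0.095     ]
[[247.45849307 172.00239992]] [[272.89134578 202.90807977]]
[[246.11392757 122.92162317]] [[275.3206504  199.31112782]]
[[246.34535039 131.05577353]] [[274.8792066  199.90553634]]
[([248.4, 186.5, 24.8, 46.0], 0.59)]
[([247.1, 130.4, 32.4, 34.8], 0.57)]
```

Call:
move_arm(
  series=[
    [0,0.04,0.3,0,0,0,1],
    [0,0,0.5,0,0,0,1],
    [0,0,0.5,0,0,0,1],
    [0,0,0.5,0,0,0,1],
    [0,0,0.5,0,0,0,1],
    [0,0,0.5,0,0,0,1],
    [0,0,0.3,0,0,0,1],
    [0,0,0.2,0,0,0,1],
  ],
)

```text
time_s: 13.68
position: [0.547, -0.1128, 0.1134]
eef_rot: [-2.426, -1.994, 0.001]
ft_force: [0.0, 0.1, -3.2]
gripper_width: 0.174
finger_force: 78.1
```

Call:
move_arm(
  series=[
    [0,0,0.2,0,0,0,1],
    [0,0,0.2,0,0,0,1],
    [0,0,0.2,0,0,0,1],
    [0,0,0.2,0,0,0,1],
    [0,0,0.2,0,0,0,1],
    [0,0,0.2,0,0,0,1],
    [0,0,0.2,0,0,0,1],
    [0,0,0,0,0,0,1],
  ],
)

```text
time_s: 14.35
position: [0.547, -0.1129, 0.079]
eef_rot: [-2.426, -1.994, 0.001]
ft_force: [-0.5, -0.2, -1.9]
gripper_width: 0.169
finger_force: 78.2
```

```bash
python3 - <<'E'
from h import *
go([.5463,-.1127,.0125])
a=save("top","t4");b=save("scene","s4")
cv2.imwrite("pics/c5.png",np.hstack([cv2.resize(a[150:250,230:330],(400,400)),cv2.resize(b[110:230,180:300],(400,400))])[:,:,::-1])
E
```

```text
t 14.3 pos [ 0.547  -0.1129  0.079 ] yaw 1.376 j7 -0.26 w 0.169 tool-units [ 0.   -0.03  2.66]
```

View pics/c5.png

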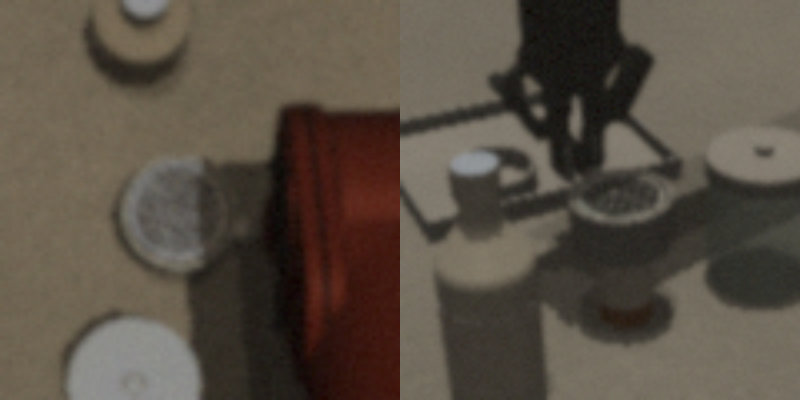

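The disc now sits on the cap and is rising inside the ring (scene crop, around (620,197)). The measured weight has dropped to that of the ring alone, so I'm lowering on.

Call:
move_arm(
  series=[
    [0,0,0.2,0,0,0,1],
    [0,0,0.3,0,0,0,1],
    [0,0,0.3,0,0,0,1],
    [0,0,0.3,0,0,0,1],
    [0,0,0.3,0,0,0,1],
    [0,0,0.3,0,0,0,1],
    [0,0,0.3,0,0,0,1],
    [0,0,0.2,0,0,0,1],
  ],
)

```text
time_s: 15.12
position: [0.5472, -0.1128, 0.0238]
eef_rot: [-2.426, -1.994, 0.001]
ft_force: [-0.4, -0.1, -2.1]
gripper_width: 0.169
finger_force: 78.2
```

Call:
move_arm(
  series=[
    [0,0,0.1,0,0,0,1],
    [0,0,0.1,0,0,0,1],
    [0,0,0.1,0,0,0,1],
    [0,0,0.06,0,0,0,1],
    [0,0,0,0,0,0,1],
  ],
)

```text
time_s: 15.53
position: [0.5476, -0.113, 0.016]
eef_rot: [-2.427, -1.995, 0.0]
ft_force: [-0.6, 0.5, -2.5]
gripper_width: 0.17
finger_force: 78.2
```

Call:
move_arm(
  series=[
    [0,0,0.06,0,0,0,1],
    [0,0,0.06,0,0,0,1],
    [0,0,0.04,0,0,0,1],
    [0,0,0,0,0,0,1],
  ],
)

```text
time_s: 15.87
position: [0.548, -0.1133, 0.0128]
eef_rot: [2.427, 1.994, 0.0]
ft_force: [-3.8, -1.3, 7.5]
gripper_width: 0.17
finger_force: 79.6
```

Call:
move_arm(
  series=[
    [0,0,0,0,0,0,0.3],
    [0,0,0,0,0,0,0],
    [0,0,0,0,0,0,-0.5],
    [0,0,0,0,0,0,-1],
    [0,0,0,0,0,0,-1],
    [0,0,0,0,0,0,-1],
    [0,0,0,0,0,0,-1],
    [0,0,0,0,0,0,-1],
  ],
)

```text
time_s: 16.53
position: [0.5476, -0.1129, 0.012]
eef_rot: [-2.427, -1.995, 0.0]
ft_force: [0.6, -0.0, 0.7]
gripper_width: 1.003
finger_force: 0.0
```

Call:
move_arm(
  series=[
    [0,0,-0.4,0,0,0,-1],
    [0,0,-0.8,0,0,0,-1],
    [0,0,-1,0,0,0,-1],
    [0,0,-1,0,0,0,-1],
    [0,0,-1,0,0,0,-1],
    [0,0,-1,0,0,0,-1],
    [0,0,-1,0,0,0,-1],
    [0,0,0,0,0,0,-1],
  ],
)

```text
time_s: 17.2
position: [0.5502, -0.1129, 0.173]
eef_rot: [2.422, 1.991, 0.007]
ft_force: [1.2, 0.3, -0.2]
gripper_width: 0.999
finger_force: 0.0
```

```bash
python3 - <<'E'
from h import *
a=save("top","t5");b=save("scene","s5")
for q in["sieve_ring","disc_centre"]:
    l,m=pinpoint(q,"top"),pinpoint(q,"scene")
    print(q,[(np.round(x["xy"],1),round(x["conf"],2)) for x in l[:2]],[(np.round(x["xy"],1),round(x["conf"],2)) for x in m[:2]], tri(l[0]["xy"],m[0]["xy"]) if l and m else "")
for x in outline_of("disc_centre","top")[:1]:
    c=max(cv2.findContours(x["pixels"].astype(np.uint8),0,2)[0],key=cv2.contourArea);e=cv2.minEnclosingCircle(c);print(x["conf"],e,atz(e[0],"top",.105),cv2.boundingRect(c))
go([.5626,-.0293,.073],1.376)
cv2.imwrite("pics/c6.png",np.hstack([cv2.resize(a[150:250,230:330],(400,400)),cv2.resize(b[110:230,180:300],(400,400))])[:,:,::-1])
E
```

```text
sieve_ring [(array([272.5, 202. ]), 0.53), (array([360.2, 229. ]), 0.46)] [] 
disc_centre [(array([273.7, 204.7]), 0.94), (array([361.5, 227.1]), 0.54)] [(array([248.3, 166.9]), 0.54)] (array([ 0.55749645, -0.03134685,  0.10674375]), np.float64(0.0010635495598770553))
0.69 ((274.3548278808594, 202.1290283203125), 12.355621337890625) [ 0.56412823 -0.03269485  0.105     ] (263, 190, 24, 25)
t 17.6 pos [ 0.547  -0.1128  0.1661] yaw 1.376 j7 -0.2 w 0.999 tool-units [ 3.4  -0.03  3.73]
wz total -8.26056240135209e-05
```

View pics/c6.png

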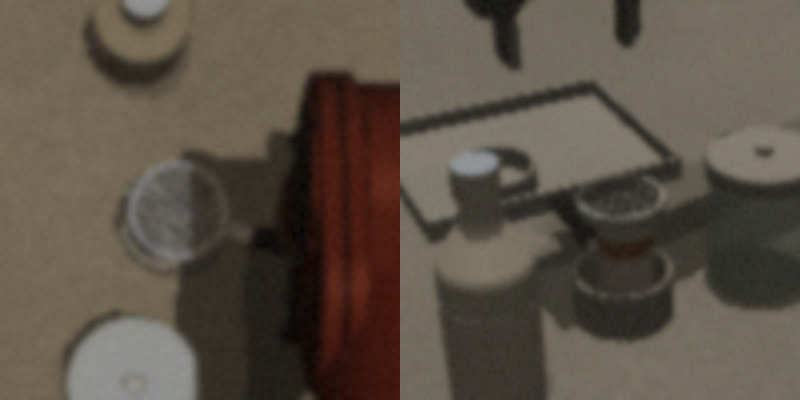

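The disc rests on the vial cap with its centre near top px (274.3,202.4), and the ring stands on the counter round the vial. I'm moving over the disc and gripping it near the fingertips.

Call:
move_arm(
  series=[
    [0.5,0,0,0,0,0,-1],
    [0.8,0,0,0,0,0,-1],
    [0.8,0.02,0,0,0,0,-1],
    [0.8,0,0,0,0,0,-1],
    [0.4,0,0,0,0,0,-1],
    [0,0,0.4,0,0,0,-1],
    [0,0,0.4,0,0,0,-1],
    [0,0,0.4,0,0,0,-1],
  ],
  squeeze=30,
)

```text
time_s: 18.22
position: [0.5635, -0.0334, 0.1354]
eef_rot: [-2.428, -1.993, 0.002]
ft_force: [0.4, -0.0, -0.9]
gripper_width: 0.997
finger_force: 0.0
```

Call:
move_arm(
  series=[
    [0,0,0.4,0,0,0,-1],
    [0,0,0.4,0,0,0,-1],
    [0,0,0.4,0,0,0,-1],
    [0,0,0.4,0,0,0,-1],
    [0,0,0.4,0,0,0,-1],
    [0,0,0.2,0,0,0,-1],
    [0,0,0,0,0,0,-1],
    [0,0,0,0,0,0,-1],
  ],
)

```text
time_s: 18.88
position: [0.5641, -0.0319, 0.082]
eef_rot: [-2.427, -1.995, 0.0]
ft_force: [-0.1, -0.2, 0.1]
gripper_width: 0.999
finger_force: 0.0
```

```bash
python3 - <<'E'
from h import *
go([.5635,-.032,.081],1.376)
a=save("top","t6");b=save("scene","s6")
cv2.imwrite("pics/c7.png",cv2.resize(b[110:230,180:300],(600,600))[:,:,::-1])
E
```

```text
t 18.9 pos [ 0.5641 -0.0319  0.082 ] yaw 1.376 j7 -0.42 w 0.999 tool-units [-0.01 -0.02  0.04]
wz total -2.3747645994109945e-05
```

View pics/c7.png

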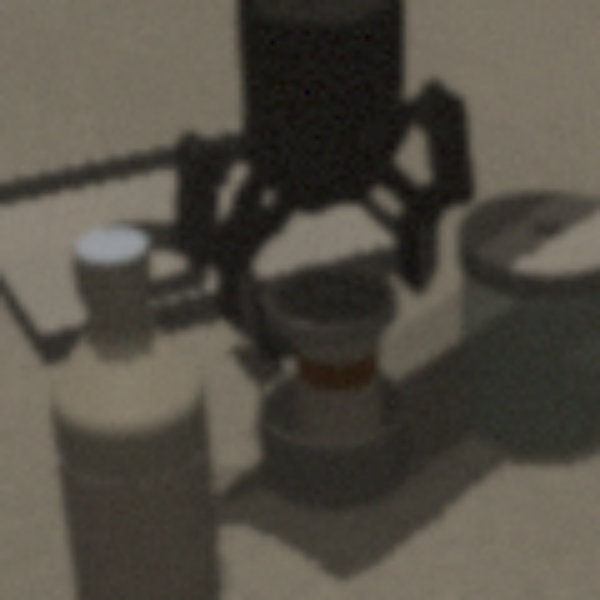

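The fingers straddle the disc with their tips at disc level, left near (265,350) and right near (415,280) in the crop. I'm closing.

Call:
move_arm(
  series=[
    [0,0,0,0,0,0,-0.7],
    [0,0,0,0,0,0,-0.6],
    [0,0,0,0,0,0,-0.5],
    [0,0,0,0,0,0,-0.4],
    [0,0,0,0,0,0,0],
    [0,0,0,0,0,0,0.5],
    [0,0,0,0,0,0,1],
    [0,0,0,0,0,0,1],
  ],
)

```text
time_s: 19.65
position: [0.5647, -0.0322, 0.0828]
eef_rot: [2.426, 1.994, 0.001]
ft_force: [0.0, 0.7, 5.7]
gripper_width: 0.758
finger_force: 33.0
```

Call:
move_arm(
  series=[
    [0,0,0,0,0,0,1],
    [0,0,-0.1,0,0,0,1],
    [0,0,-0.2,0,0,0,1],
    [0,0,-0.3,0,0,0,1],
    [0,0,-0.4,0,0,0,1],
    [0,0,0,0,0,0,1],
  ],
)

```text
time_s: 20.15
position: [0.5652, -0.032, 0.1095]
eef_rot: [2.425, 1.993, 0.003]
ft_force: [0.5, 1.0, -0.1]
gripper_width: 0.758
finger_force: 33.4
```

```bash
python3 - <<'E'
from h import *
ty=-.1955;tc=np.array([.4998,-.2903]);A=np.array([[np.cos(ty),-np.sin(ty)],[np.sin(ty),np.cos(ty)]])
d=tc+A@[.055,-.045];r=tc+A@[-.055,-.045];print("disc tgt",d,"ring tgt",r,"tcp",r+A@[0,-.0855])
go([*d,.12],1.3753);s=arm.get_state();print(s["finger_force"],s["ft_force"])
a=save("top","t7");b=save("scene","s7")
cv2.imwrite("pics/c8.png",np.hstack([cv2.resize(a[150:250,230:330],(400,400)),cv2.resize(b[110:230,180:300],(400,400))])[:,:,::-1])
E
```

```text
disc tgt [ 0.54501072 -0.34512692] ring tgt [ 0.43710615 -0.32375864] tcp [ 0.42049717 -0.40762992]
t 20.1 pos [ 0.5652 -0.032   0.1095] yaw 1.376 j7 -0.4 w 0.758 tool-units [-12.45   1.63  -0.42]
wz total 0.0005751754138298981
33.37068557739258 [ 0.54112007  1.00654058 -0.14135778]
```

View pics/c8.png

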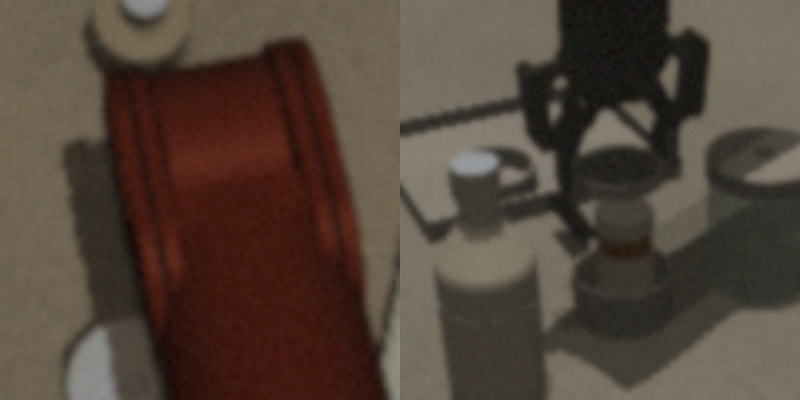

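The disc is held level over the vial: the grip is 33 N and the opening of 0.758 corresponds to about 65 mm. My picture allowance is now used up, so I'll continue on numbers and the networks alone. Next I'm carrying the disc to the tray.

Call:
move_arm(
  series=[
    [-0.3,0.04,-0.5,0,0,0,1],
    [-0.6,0.08,-0.5,0,0,0,1],
    [-0.9,0.12,0,0,0,0,1],
    [-0.9,0.12,0,0,0,0,1],
    [-0.9,0.12,0,0,0,0,1],
    [-0.9,0.12,0,0,0,0,1],
    [-0.9,0.12,0,0,0,0,1],
    [-0.9,0.12,0,0,0,0,1],
  ],
)

```text
time_s: 20.92
position: [0.5537, -0.1925, 0.1327]
eef_rot: [2.427, 1.994, -0.0]
ft_force: [0.5, -0.3, -1.1]
gripper_width: 0.756
finger_force: 33.6
```

Call:
move_arm(
  series=[
    [-0.9,0.12,0,0,0,0,1],
    [-0.9,0.12,0,0,0,0,1],
    [-0.9,0.12,0,0,0,0,1],
    [-0.9,0.12,0,0,0,0,1],
    [-0.9,0.12,0,0,0,0,1],
    [-0.9,0.12,0,0,0,0,1],
    [-0.75,0.08,0,0,0,0,1],
    [0,0,0,0,0,0,1],
  ],
)

```text
time_s: 21.58
position: [0.5417, -0.3514, 0.1321]
eef_rot: [2.433, 1.987, -0.003]
ft_force: [-1.2, -0.0, -0.6]
gripper_width: 0.755
finger_force: 33.6
```

```bash
python3 - <<'E'
from h import *
go([.545,-.345,.002],1.3753);s=arm.get_state();print(s["finger_force"],s["ft_force"])
get_image("scene");get_image("top")
for q in("disc_centre","vial_top","sieve_ring"):
  for c in("scene","top"):print(q,c,[(np.round(x["xy"],1),round(x["conf"],2)) for x in pinpoint(q,c)[:2]])
print(proj([.545,-.345,.145],"scene"),proj([.545,-.345,.145],"top"))
E
```

```text
t 21.6 pos [ 0.5417 -0.3514  0.1321] yaw 1.37 j7 0.14 w 0.755 tool-units [0.29 0.08 5.2 ]
wz total -0.005609000134380704
33.5807740688324 [-1.15230677 -0.02180903 -0.62844594]
disc_centre scene [(array([191.3, 111.4]), 0.59)]
disc_centre top [(array([396.5, 216.5]), 0.81)]
vial_top scene [(array([245.8, 168.2]), 0.77), (array([206.1, 230.7]), 0.26)]
vial_top top [(array([272.9, 202.1]), 0.77), (array([260.5, 246.5]), 0.67)]
sieve_ring scene [(array([245. , 198.3]), 0.77)]
sieve_ring top [(array([270.9, 203.4]), 0.93)]
[[189.72909146 113.87644241]] [[395.63835705 211.67693254]]
```

Call:
move_arm(
  series=[
    [0,0,0,0,0,0,1],
    [0,0,0.4,0,0,0,1],
    [0,0,0.6,0,0,0,1],
    [0,0,0.6,0,0,0,1],
    [0,0,0.6,0,0,0,1],
    [0,0,0.6,0,0,0,1],
    [0,0,0.6,0,0,0,1],
    [0,0,0.4,0,0,0,1],
  ],
)

```text
time_s: 22.65
position: [0.5431, -0.3448, 0.0347]
eef_rot: [-2.425, -1.994, 0.001]
ft_force: [-0.8, -0.3, -1.2]
gripper_width: 0.756
finger_force: 33.6
```

Call:
move_arm(
  series=[
    [0,0,0.2,0,0,0,1],
    [0,0,0.2,0,0,0,1],
    [0,0,0.2,0,0,0,1],
    [0,0,0,0,0,0,1],
  ],
)

```text
time_s: 22.98
position: [0.5438, -0.3453, 0.0215]
eef_rot: [-2.427, -1.994, 0.0]
ft_force: [-0.9, -0.0, 0.1]
gripper_width: 0.758
finger_force: 33.6
```

```bash
python3 - <<'E'
from h import *
go([.545,-.345,-.003],1.3753);s=arm.get_state();print(s["finger_force"],s["ft_force"])
E
```

```text
t 23.0 pos [ 0.5438 -0.3453  0.0215] yaw 1.376 j7 0.08 w 0.758 tool-units [0.02 0.05 0.98]
wz total 0.0004325034600316524
33.58095467090607 [-0.93864301 -0.01070059  0.11877307]
```

Call:
move_arm(
  series=[
    [0,0,0.2,0,0,0,1],
    [0,0,0.2,0,0,0,1],
    [0,0,0.15,0,0,0,1],
    [0,0,0.1,0,0,0,1],
    [0,0,0,0,0,0,1],
  ],
)

```text
time_s: 23.4
position: [0.5436, -0.3452, 0.0051]
eef_rot: [-2.426, -1.994, 0.0]
ft_force: [-1.1, -0.1, -1.4]
gripper_width: 0.753
finger_force: 33.6
```

Call:
move_arm(
  series=[
    [0,0,0.08,0,0,0,1],
    [0,0,0.08,0,0,0,1],
    [0,0,0.08,0,0,0,1],
    [0,0,0,0,0,0,1],
  ],
)

```text
time_s: 23.73
position: [0.5438, -0.3453, -0.0006]
eef_rot: [-2.427, -1.994, 0.0]
ft_force: [-0.6, 0.5, -1.3]
gripper_width: 0.754
finger_force: 33.6
```

Call:
move_arm(
  series=[
    [0,0,0.06,0,0,0,1],
    [0,0,0.06,0,0,0,1],
    [0,0,0,0,0,0,1],
  ],
)

```text
time_s: 23.98
position: [0.5442, -0.3455, -0.002]
eef_rot: [2.427, 1.994, -0.0]
ft_force: [-4.9, 1.4, 11.0]
gripper_width: 0.761
finger_force: 40.0
```

Call:
move_arm(
  series=[
    [0,0,0.06,0,0,0,1],
    [0,0,0.04,0,0,0,1],
    [0,0,0,0,0,0,1],
  ],
)

```text
time_s: 24.23
position: [0.5442, -0.3455, -0.0022]
eef_rot: [2.427, 1.994, -0.002]
ft_force: [-13.1, 6.6, 32.9]
gripper_width: 0.753
finger_force: 51.8
```

Contact is at TCP z ≈ -0.002. I'm backing off the press and opening gently.

Call:
move_arm(
  series=[
    [0,0,-0.1,0,0,0,1],
    [0,0,-0.06,0,0,0,1],
    [0,0,0,0,0,0,1],
  ],
)

```text
time_s: 24.48
position: [0.5442, -0.3455, -0.0014]
eef_rot: [2.427, 1.994, 0.0]
ft_force: [-0.6, 0.5, -0.7]
gripper_width: 0.752
finger_force: 33.7
```

Call:
move_arm(
  series=[
    [0,0,0,0,0,0,-0.3],
    [0,0,0,0,0,0,-0.5],
    [0,0,0,0,0,0,-0.6],
    [0,0,0,0,0,0,-0.7],
    [0,0,0,0,0,0,-0.8],
    [0,0,0,0,0,0,-0.9],
    [0,0,0,0,0,0,-0.9],
    [0,0,0,0,0,0,-0.9],
  ],
)

```text
time_s: 25.15
position: [0.544, -0.3454, -0.0017]
eef_rot: [-2.427, -1.995, -0.0]
ft_force: [0.9, -0.8, -0.4]
gripper_width: 0.951
finger_force: 0.0
```

Call:
move_arm(
  series=[
    [0,0,-0.2,0,0,0,-0.9],
    [0,0,-0.4,0,0,0,-0.9],
    [0,0,-0.8,0,0,0,-0.9],
    [0,0,-0.8,0,0,0,-0.9],
    [0,0,-0.8,0,0,0,-0.9],
    [0,0,-0.8,0,0,0,-0.9],
    [0,0,-0.6,0,0,0,-0.9],
    [0,0,0,0,0,0,-0.9],
  ],
)

```text
time_s: 25.82
position: [0.546, -0.3463, 0.1132]
eef_rot: [2.423, 1.991, 0.003]
ft_force: [1.1, -0.0, 0.7]
gripper_width: 0.947
finger_force: 0.0
```

```bash
python3 - <<'E'
from h import *
go([.5465,-.113,.11],1.3753)
get_image("scene");get_image("top")
T=lambda p:(np.array([[np.cos(-.1955),np.sin(-.1955)],[-np.sin(-.1955),np.cos(-.1955)]])@(p[:2]-np.array([.4998,-.2903]))).round(4)
for q,z in(("disc_centre",.014),("vial_top",.095),("sieve_ring",.04),("pan",.0)):
  for c in("scene","top"):
    for x in pinpoint(q,c)[:2]:print(q,c,np.round(x["xy"],1),round(x["conf"],2),atz(x["xy"],c,z-.005 if z<.02 else z).round(4),T(atz(x["xy"],c,z-.005 if z<.02 else z)))
for c in("scene","top"):
  for x in outline_of("disc_centre",c)[:2]:print("outl",c,np.round(x["box"],1),round(x["conf"],2),atz(x["box"][:2],c,.012).round(4))
E
```

```text
t 25.8 pos [ 0.546  -0.3463  0.1132] yaw 1.376 j7 0.12 w 0.947 tool-units [ 9.16 -1.79  0.1 ]
wz total 0.0004737202572795418
disc_centre scene [197.6 152.7] 0.52 [ 0.5335 -0.3456  0.009 ] [ 0.0437 -0.0477]
disc_centre top [380.6 214.5] 0.63 [ 0.5431 -0.3449  0.009 ] [ 0.0531 -0.0451]
disc_centre top [271.4 202.6] 0.38 [ 0.5691 -0.029   0.009 ] [0.0172 0.2697]
vial_top scene [243.3 168.9] 0.7 [ 0.5618 -0.048   0.095 ] [0.0137 0.2497]
vial_top scene [284.5 192. ] 0.36 [0.5493 0.0936 0.095 ] [-0.026   0.3862]
vial_top top [275.5 203.6] 0.78 [ 0.5609 -0.0364  0.095 ] [0.0106 0.261 ]
sieve_ring scene [248.1 198.5] 0.9 [ 5.836e-01 -4.000e-04  4.000e-02] [0.0259 0.3006]
sieve_ring top [271.5 204.4] 0.79 [ 0.5619 -0.0281  0.04  ] [0.01   0.2693]
pan scene [208.8 166.4] 0.66 [ 0.5396 -0.2677 -0.005 ] [0.0346 0.0299]
pan top [349.7 212.9] 0.95 [ 0.546  -0.2587 -0.005 ] [0.0392 0.04  ]
outl scene [195.8 153.2  22.3  12.5] 0.52 [ 0.5423 -0.341   0.012 ]
outl top [381.9 213.8  27.9  20.3] 0.92 [ 0.5451 -0.3478  0.012 ]
```

Call:
move_arm(
  series=[
    [0.4,-0.08,0,0,0,0,-0.9],
    [0.9,-0.17,0,0,0,0,-1],
    [0.9,-0.17,0,0,0,0,-1],
    [0.9,-0.17,0,0,0,0,-1],
    [0.9,-0.17,0,0,0,0,-1],
    [0.9,-0.17,0,0,0,0,-1],
    [0.9,-0.17,0,0,0,0,-1],
    [0.9,-0.17,0,0,0,0,-1],
  ],
  squeeze=80,
)

```text
time_s: 27.08
position: [0.545, -0.173, 0.1084]
eef_rot: [2.427, 1.995, 0.0]
ft_force: [-0.2, 0.5, 0.0]
gripper_width: 1.0
finger_force: 0.0
```

Call:
move_arm(
  series=[
    [0.9,-0.17,0,0,0,0,-1],
    [0.9,-0.17,0,0,0,0,-1],
    [0.67,-0.14,0,0,0,0,-1],
    [0,0,0,0,0,0,-1],
    [0,0,0,0,0,0,-1],
  ],
)

```text
time_s: 27.5
position: [0.5454, -0.1104, 0.1085]
eef_rot: [2.424, 1.998, 0.0]
ft_force: [0.2, -0.6, 0.5]
gripper_width: 1.0
finger_force: 0.0
```

```bash
python3 - <<'E'
from h import *
go([.5476,-.113,.012],1.3753)
E
```

```text
t 27.5 pos [ 0.5454 -0.1104  0.1085] yaw 1.378 j7 -0.24 w 1.0 tool-units [-0.08  0.1   3.86]
wz total 0.0031475423904494537
```

Call:
move_arm(
  series=[
    [-0.06,0.08,0.3,0,0,0,-1],
    [0,0,0.5,0,0,0,-1],
    [0,0,0.6,0,0,0,-1],
    [0,0,0.6,0,0,0,-1],
    [0,0,0.6,0,0,0,-1],
    [0,0,0.6,0,0,0,-1],
    [0,0,0.4,0,0,0,-1],
    [0,0,0.24,0,0,0,-1],
  ],
)

```text
time_s: 28.17
position: [0.5458, -0.1145, 0.0099]
eef_rot: [-2.427, -1.992, 0.003]
ft_force: [-0.7, 0.4, -0.0]
gripper_width: 1.0
finger_force: 0.0
```

Call:
move_arm(
  series=[
    [0,0,0,0,0,0,-1],
    [0,0,0,0,0,0,0],
    [0,0,0,0,0,0,0.4],
    [0,0,0,0,0,0,0.6],
    [0,0,0,0,0,0,1],
    [0,0,0,0,0,0,1],
    [0,0,0,0,0,0,1],
    [0,0,0,0,0,0,1],
  ],
)

```text
time_s: 28.83
position: [0.5475, -0.1139, 0.0128]
eef_rot: [2.427, 1.994, 0.001]
ft_force: [-1.1, -0.2, 3.1]
gripper_width: 0.172
finger_force: 78.4
```

Call:
move_arm(
  series=[
    [0,0,0,0,0,0,1],
    [0,0,0,0,0,0,1],
    [0,0,-0.1,0,0,0,1],
    [0,0,-0.2,0,0,0,1],
    [0,0,-0.3,0,0,0,1],
    [0,0,0,0,0,0,1],
  ],
)

```text
time_s: 29.33
position: [0.5478, -0.1139, 0.0287]
eef_rot: [2.426, 1.994, 0.001]
ft_force: [0.5, -0.3, -1.8]
gripper_width: 0.172
finger_force: 78.0
```

Held with no side load. I'm lifting straight up clear of the vial.

Call:
move_arm(
  series=[
    [0,0,-0.3,0,0,0,1],
    [0,0,-0.4,0,0,0,1],
    [0,0,-0.5,0,0,0,1],
    [0,0,-0.5,0,0,0,1],
    [0,0,-0.5,0,0,0,1],
    [0,0,-0.5,0,0,0,1],
    [0,0,-0.5,0,0,0,1],
    [0,0,-0.5,0,0,0,1],
  ],
)

```text
time_s: 30.0
position: [0.5472, -0.1139, 0.1214]
eef_rot: [2.427, 1.994, 0.0]
ft_force: [0.6, 0.2, -1.9]
gripper_width: 0.169
finger_force: 78.0
```

Call:
move_arm(
  series=[
    [0,0,-0.5,0,0,0,1],
    [0,0,-0.5,0,0,0,1],
    [0,0,-0.3,0,0,0,1],
    [0,0,0,0,0,0,1],
    [0,0,0,0,0,0,1],
  ],
)

```text
time_s: 30.42
position: [0.5472, -0.1139, 0.1525]
eef_rot: [2.427, 1.994, 0.0]
ft_force: [-0.8, -0.3, -2.3]
gripper_width: 0.172
finger_force: 78.1
```

```bash
python3 - <<'E'
from h import *
go([.4205,-.4076,.1],1.3753)
get_image("scene");get_image("top")
for q,z in(("vial_top",.095),("sieve_ring",.155)):
  for c in("scene","top"):
    for x in pinpoint(q,c)[:1]:print(q,c,np.round(x["xy"],1),round(x["conf"],2),atz(x["xy"],c,z).round(4))
for q in("vial_top","tray","pan"):
  for x in outline_of(q,"scene")[:1]:print(q,np.round(x["box"],1),round(x["conf"],2))
s=arm.get_state();print(np.array(s["qpos"]).round(2))
E
```

```text
t 30.4 pos [ 0.5472 -0.1139  0.1525] yaw 1.376 j7 -0.21 w 0.172 tool-units [-12.51  -2.7    2.1 ]
wz total 0.0003915121799829002
vial_top scene [205.6 164. ] 0.74 [ 0.6231 -0.129   0.095 ]
vial_top top [360.7 229.4] 0.68 [ 0.4975 -0.2671  0.095 ]
sieve_ring scene [247.3 146.6] 0.89 [ 0.5501 -0.0444  0.155 ]
sieve_ring top [271.8 201.5] 0.79 [ 0.5622 -0.0236  0.155 ]
vial_top [246.3 185.3  26.2  44.8] 0.65
tray [215.1 159.   94.6  47.6] 0.97
pan [247.9 187.2  25.5  45.3] 0.59
[ 0.69  0.27 -0.65  1.76  0.18  1.17 -0.21]
```

Call:
move_arm(
  series=[
    [-0.4,-0.09,0,0,0,0,1],
    [-0.9,-0.19,0,0,0,0,1],
    [-0.9,-0.19,0,0,0,0,1],
    [-0.9,-0.19,0,0,0,0,1],
    [-0.9,-0.19,0,0,0,0,1],
    [-0.9,-0.19,0,0,0,0,1],
    [-0.9,-0.19,0,0,0,0,1],
    [-0.9,-0.19,0,0,0,0,1],
  ],
)

```text
time_s: 31.53
position: [0.4788, -0.2731, 0.1524]
eef_rot: [2.427, 1.994, -0.0]
ft_force: [0.6, 0.7, -1.8]
gripper_width: 0.17
finger_force: 78.0
```

Call:
move_arm(
  series=[
    [-0.9,-0.19,0,0,0,0,1],
    [-0.9,-0.19,0,0,0,0,1],
    [-0.9,-0.19,0,0,0,0,1],
    [-0.9,-0.19,0,0,0,0,1],
    [-0.9,-0.19,0,0,0,0,1],
    [-0.9,-0.2,0,0,0,0,1],
    [-0.4,-0.15,0,0,0,0,1],
    [0,0,0,0,0,0,1],
  ],
)

```text
time_s: 32.2
position: [0.4173, -0.4103, 0.152]
eef_rot: [-2.432, -1.989, 0.002]
ft_force: [-0.3, 0.3, -2.8]
gripper_width: 0.17
finger_force: 78.0
```

Call:
move_arm(
  series=[
    [0,0,0.4,0,0,0,1],
    [0,0,0.6,0,0,0,1],
    [0,0,0.6,0,0,0,1],
    [0,0,0.6,0,0,0,1],
    [0,0,0.4,0,0,0,1],
    [0,0,0.2,0,0,0,1],
    [0,0,0,0,0,0,1],
    [0,0,0,0,0,0,1],
  ],
)

```text
time_s: 32.87
position: [0.4204, -0.4068, 0.0825]
eef_rot: [-2.426, -1.996, -0.001]
ft_force: [0.3, -0.3, -0.3]
gripper_width: 0.17
finger_force: 78.0
```

```bash
python3 - <<'E'
from h import *
go([.4205,-.4076,.0168],1.3753);p=np.array(arm.get_state()["position"]);z=p[2]-.0125+.02
get_image("scene");get_image("top")
for q,z in(("sieve_ring",z),("disc_centre",.009),("vial_top",.095)):
  for c in("scene","top"):
    for x in pinpoint(q,c)[:1]:print(q,c,np.round(x["xy"],1),round(x["conf"],2),atz(x["xy"],c,z).round(4))
print("expected ring",p[:2]+.0855*np.array([.1945,.981]))
E
```

```text
t 32.9 pos [ 0.4204 -0.4068  0.0825] yaw 1.377 j7 0.36 w 0.17 tool-units [-0.03  0.01  2.63]
wz total 0.001290726922823504
sieve_ring scene [225.1 124.9] 0.66 [ 0.4399 -0.3166  0.09  ]
sieve_ring top [382.  252.3] 0.9 [ 0.4376 -0.3263  0.09  ]
disc_centre scene [195.1 153.5] 0.71 [ 0.5426 -0.3458  0.009 ]
disc_centre top [379.9 217.8] 0.67 [ 0.5335 -0.3429  0.009 ]
vial_top scene [245.1 171. ] 0.76 [ 0.5643 -0.0369  0.095 ]
vial_top top [273.2 201.7] 0.65 [ 0.5659 -0.0301  0.095 ]
expected ring [ 0.43698642 -0.32292179]
```

Call:
move_arm(
  series=[
    [0,0,0.3,0,0,0,1],
    [0,0,0.5,0,0,0,1],
    [0,0,0.5,0,0,0,1],
    [0,0,0.4,0,0,0,1],
    [0,0,0.3,0,0,0,1],
    [0,0,0.2,0,0,0,1],
    [0,0,0.15,0,0,0,1],
    [0,0,0,0,0,0,1],
  ],
)

```text
time_s: 33.93
position: [0.4196, -0.4069, 0.0226]
eef_rot: [-2.426, -1.994, -0.0]
ft_force: [-1.1, 0.2, -2.0]
gripper_width: 0.171
finger_force: 78.1
```

Call:
move_arm(
  series=[
    [0,0,0.06,0,0,0,1],
    [0,0,0.06,0,0,0,1],
    [0,0,0.06,0,0,0,1],
    [0,0,0,0,0,0,1],
  ],
)

```text
time_s: 34.27
position: [0.4199, -0.4073, 0.0191]
eef_rot: [2.427, 1.994, -0.0]
ft_force: [-0.7, -0.2, -1.7]
gripper_width: 0.169
finger_force: 78.1
```

Call:
move_arm(
  series=[
    [0,0,0.05,0,0,0,1],
    [0,0,0.05,0,0,0,1],
    [0,0,0,0,0,0,1],
  ],
)

```text
time_s: 34.52
position: [0.42, -0.4076, 0.0168]
eef_rot: [2.427, 1.994, -0.0]
ft_force: [-0.9, -0.2, 2.0]
gripper_width: 0.171
finger_force: 78.7
```

Call:
move_arm(
  series=[
    [0,0,0.03,0,0,0,1],
    [0,0,0,0,0,0,1],
  ],
)

```text
time_s: 34.68
position: [0.42, -0.4078, 0.0165]
eef_rot: [2.427, 1.994, -0.0]
ft_force: [-2.3, -0.2, 6.8]
gripper_width: 0.171
finger_force: 79.2
```

The ring is seated, so I'm opening and retreating.

Call:
move_arm(
  series=[
    [0,0,0,0,0,0,0.3],
    [0,0,0,0,0,0,0],
    [0,0,0,0,0,0,-0.5],
    [0,0,0,0,0,0,-1],
    [0,0,0,0,0,0,-1],
    [0,0,0,0,0,0,-1],
    [0,0,0,0,0,0,-1],
    [0,0,0,0,0,0,-1],
  ],
)

```text
time_s: 35.35
position: [0.4199, -0.4073, 0.0158]
eef_rot: [-2.427, -1.995, -0.0]
ft_force: [0.5, 0.8, 0.2]
gripper_width: 1.002
finger_force: 0.0
```

Call:
move_arm(
  series=[
    [0,0,-0.4,0,0,0,-1],
    [0,0,-0.8,0,0,0,-1],
    [0,0,-1,0,0,0,-1],
    [0,0,-1,0,0,0,-1],
    [0,0,-1,0,0,0,-1],
    [0,0,-1,0,0,0,-1],
    [0,0,-1,0,0,0,-1],
    [0,0,0,0,0,0,-1],
  ],
)

```text
time_s: 36.02
position: [0.422, -0.4087, 0.1771]
eef_rot: [2.421, 1.99, 0.001]
ft_force: [1.2, -0.6, 0.1]
gripper_width: 1.002
finger_force: 0.0
```

```bash
python3 - <<'E'
from h import *
get_image("scene");get_image("top")
T=lambda p:(np.array([[np.cos(-.1955),np.sin(-.1955)],[-np.sin(-.1955),np.cos(-.1955)]])@(p[:2]-np.array([.4998,-.2903]))).round(4)
for q,z in(("sieve_ring",.024),("disc_centre",.009),("vial_top",.095),("pan",0)):
  for c in("scene","top"):
    for x in pinpoint(q,c)[:1]:p=atz(x["xy"],c,z);print(q,c,np.round(x["xy"],1),round(x["conf"],2),p.round(4),T(p))
def box(xy,r,z0,z1,c):
    a=np.linspace(0,6.3,60);P=proj([[xy[0]+r*np.cos(t),xy[1]+r*np.sin(t),z] for z in(z0,z1) for t in a],c);lo,hi=P.min(0),P.max(0);return np.r_[(lo+hi)/2,hi-lo].round(1)
for q,xy,r,z0,z1 in(("disc_centre",(.544,-.345),.033,.004,.014),("vial_top",(.5626,-.0293),.022,0,.095)):
    for x in outline_of(q,"scene")[:1]:print(q,np.round(x["box"],1),"expect",box(xy,r,z0,z1,"scene"))
E
```

```text
sieve_ring scene [228.  142.2] 0.59 [ 0.43   -0.3213  0.024 ] [-0.0625 -0.0439]
sieve_ring top [376. 254.] 0.97 [ 0.43   -0.3283  0.024 ] [-0.0611 -0.0509]
disc_centre scene [195.1 153.1] 0.68 [ 0.5412 -0.3483  0.009 ] [ 0.0519 -0.0488]
vial_top scene [244.3 168.4] 0.96 [ 0.5584 -0.0484  0.095 ] [0.0105 0.2486]
vial_top top [274.3 202. ] 0.66 [ 0.5652 -0.033   0.095 ] [0.0141 0.2651]
pan scene [206.9 166. ] 0.53 [ 0.5471 -0.2658  0.    ] [0.0416 0.0332]
pan top [349.8 212.2] 0.61 [ 0.5478 -0.2579  0.    ] [0.0408 0.0411]
disc_centre [197.2 153.6  19.6  11.8] expect [194.8 153.9  20.9  12.4]
vial_top [245.2 185.8  20.6  44.3] expect [247.6 187.8  18.2  40.6]
```

```bash
python3 -c "
from cell import arm
print(arm.finish_job())"
```

```text
the job is handed in; nothing more can be done
None
```

I handed the job in at about 36 s: by the measurements the mesh disc and the ring lie side by side in the tray and the vial is still standing, but I don't have the judge's result.

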